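# Hold a dry-bath lid at its balance point for a hinge change

## Robot

A 6-joint arm with a two-finger parallel gripper is mounted at the origin on the work surface. World frame = base frame: x ahead of the robot, y to its left, z up, the work surface at z = 0. Lengths are in mm, angles in rad, forces in N, time in s.
With the tool pointing down it reaches from about 375 to 975 mm from the base axis. Payload 3.8 kg.
Tool frame: the origin (TCP) lies between the finger pads; the fingertips stand robot.tip_reach ahead of it and the grasp point (between the pads) lies 3 mm ahead of it (robot.tip_reach is the distance from the TCP to the fingertips, in mm); z points along the fingers, y is the direction in which the jaws open and shut (so a half turn about z gives the same grasp; the last joint's range is limited). The gripper opens to 88 mm and grips with 3 to 60 N. Pads are 18 mm wide; open, the fingers measure 123 mm over their backs; the gripper's body (75 mm by 187 mm) begins 45 mm behind the grasp point.
Start: joints at [-1.261, 0.264, 1.604, -0, 1.274, -0.037], TCP at [229.42, -634.811, 260.706] pointing down, gripper open.
Joint ranges: [-2.63, 2.63], [-0.94, 2.18], [0.31, 2.57], [-1.31, 4.45], [0, 2.66], [-2.55, 2.55]. Speed limits (rad/s): [2.57, 2.57, 3.14, 3.14, 3.14, 3.14].

## Interface

Orientations are given as a unit quaternion [x, y, z, w].
In Python, from station import robot gives the robot as it stands.
- The arm moves only by the shell command python3 -m creep 'ROWS' [FORCE]. ROWS is JSON, one flat list of numbers, 7 for each row, row after row: the turn, a rotation vector about the tool's x, y, z each as a share of pi rad, from -1 to 1, then the shift along the tool's x, y, z each as a share of 0.2 m, from -1 to 1, then the closure, from 0 (fully open) to 1 (shut). In form: [wx, wy, wz, x, y, z, jaw, wx, wy, wz, x, y, z, jaw, ...]. A call has 1 to 5 rows; each row is the pose to reach, as a shift and turn from the pose commanded when the call began, along the tool's axes at that moment, turning the shorter way round; what a row does not reach only later rows make up. A row lasts 1/10 s, in which the tool goes at most 50 mm and 8.59 degrees, less where a joint would pass 70% of its speed; a pose out of reach is approached as far as the arm can. A call with a number of a shift or a turn outside -1 to 1 is refused whole. A call with a gripper value outside its range is refused whole. The fingers move at their own pace and stop on an object; FORCE is the grip in N (left out, the last holds). Time passes only in rows, so rows that repeat a pose let the fingers close. It gives the time, the measured TCP pose, the force and the opening at its end, in the units of the state.
- robot.state(): the state, without advancing time (a new reading comes with each control period).
- robot.grab_frame(name): name is "scene" or "top" or "wrist"; returns (picture, depth): 420x560x3 uint8, blue, green, red; 420x560 float32, mm along the optical axis (not along the pixel's ray), 0 where there is no reading.
- robot.camera_params(name): a dict with "vfov" (degrees; the focal length in pixels is half the picture's height over the tangent of half this angle, whatever the lens; pixels are square), "cx", "cy" (the principal point, pixels), "dist" ([k1, k2, p1, p2, k3] as OpenCV has them; the pictures are not rectified), "position" and "rotation" of the camera in the world. Camera axes: x right, y up, looking along -z (the intrinsics and any distortion apply to the point x, -y, -z); pixel columns grow to the right and rows downward; lengths in mm; the calibration is good to about 2 mm. A picture is of the moment at which its call begins: read the wrist's pose just before it. camera_params takes no time and is no camera call; for the wrist camera it gives the pose at the moment of the call.
- robot.job_done(): hands the job in, once; it reports no verdict.
The state is a dict: "time_s": time; "joints": joint angles; "dq": joint speeds; "tau": joint torques, N m; "position": TCP position; "tcp_rot": TCP orientation; "wrist_force": force on the tool from outside, world axes, zero at the start; "ft_torque": the same for the moment, N m; "gripper_width": finger opening in mm.
Only numpy, scipy, OpenCV 4.12 (cv2) and the standard library are available. Lean on these libraries where they do the work, as an engineer would, in place of code of your own. Each camera call takes 0.05 s, during which the arm holds its last target.

## Task

I am about to change the worn hinge on the shut, empty dry-bath heater, so first lower the open lid of the other heater gently until it is fully shut, so that no screw can drop among its tubes. Then take hold of the shut lid with the worn hinge, raise it to the point where its weight just balances over the hinge, never letting it drop or go over backwards, and keep hold of it there: you finish while still gripping it at rest at its balance point. Leave everything else on the bench where it is.

Things in the scene. Friction and masses are not known exactly. Their poses are not given: they have to be found in the camera images.
- tube_heater: Fixed white single-block dry-bath heater, 150 mm wide (its y), 250 mm deep (its x), deck 90 mm high, sloping control panel at its front; capped microtubes stand in its block; its lid stands open at the start. Origin: centre of its underside on the bench; +x points from its control panel back to its hinge. The two heaters may stand either way round, left or right, each at its own yaw.
- empty_heater: Fixed heater of exactly the same make and size as tube_heater, its block empty and its lid shut at the start. Origin and axes likewise.
- stiff_lid (a joint): Hinge of tube_heater's lid, rad: 0 = shut, down on the deck all round; grows as the lid swings up and back; stop at 1.95. Starts between 0.9 and 1.45. Its good friction hinge (about 0.45 N m, some 3 N at the knob) makes it stay at whatever angle it is left. The lid is a shallow grey hood with a clear window, 146 mm wide, 167 mm from hinge axis to front edge, outer top face 31 mm above the hinge axis when shut, about 0.27 to 0.43 kg, and it carries a knob.
- slack_lid (a joint): Hinge of empty_heater's lid, the same hood and knob, rad: 0 = shut (start); grows as it swings up and back; stop at 1.95. Its hinge is worn and has almost no friction: let go below its balance point it drops shut, beyond that it falls back onto the stop. Its weight stands exactly over the hinge axis at 1.32 rad (76 degrees), that is with the window still leaning 14 degrees from upright towards the control panel, because the hood and knob bulge out on the outer side.
- stiff_lid_hinge (a point): Point on the hinge axis of the stiff lid, mid-width; fixed on tube_heater, 85 mm behind its origin and 98 mm above the bench. The hinge axis is this frame's y axis; x points backwards, away from the control panel.
- slack_lid_hinge (a point): The same point on empty_heater, for the slack lid.
- stiff_lid_knob (a point): Middle of the gripping part of the stiff lid's black knob: a cylinder 24 mm across and 26 mm tall on a 12 mm stem, its middle 32 mm out from the lid's top face. With the lid shut it lies 145 mm in front of the hinge axis and 63 mm above it, mid-width, knob upright; it turns with the lid about the hinge.
- slack_lid_knob (a point): The same point on the slack lid's knob; same offsets from its own hinge.
- screwdriver: hand screwdriver lying lengthwise in the gap between the two heaters, about 160 mm long; origin midway along it on its underside, x axis along it towards the tip
- new_hinge: the replacement butt hinge lying flat, 52 x 50 x 10 mm, dark steel leaves; origin centre of its underside
- tube_rack: white microtube rack, 90 x 130 mm, 46 mm high with the tube caps; origin centre of its underside
- magnifier: hand magnifier lying flat, lens disc 88 mm across and 12 mm thick, handle along its -x to 160 mm from the origin; origin under the lens centre
- pen_mug: white mug 82 mm across and 95 mm high, pens standing up to 150 mm; origin centre of its underside
- tape_dispenser: black tape dispenser 150 x 58 mm, 84 mm high; origin centre of its underside
- reagent_bottle: amber glass bottle with black cap, 56 mm across, 125 mm high, standing behind the gap between the heaters; origin centre of its underside
- specimen_tray: shallow red plastic tray 200 x 140 x 18 mm with three cones in it; origin centre of its underside

How it is judged:
By the outcome, as a careful person would: the job done as asked, in the order asked, and still so for the second after the job is handed in, while the arm keeps its last pose, push and grip.
It also fails if it takes over 61 s, if anything falls off the work surface, if the arm or the gripper's body presses on something with over 40 N, if the wrist force passes 120 N, or if a joint passes its speed limit or range.

## Working session

There is one attempt and no reset: what is moved stays moved. The work goes in short steps, Python scripts to look and compute and a shell command to move; the robot and the scene stay as the last step left them, time stands still between calls to the robot, and variables do not carry over. Pictures are saved under pics/ and viewed, and the job is handed in when it is done.

```bash
ls; mkdir -p pics; python3 - <<'E'
from station import robot
import cv2, numpy as np
print(robot.state(), robot.tip_reach)
for n in ("scene","top"):
    p,d=robot.grab_frame(n); cv2.imwrite(f"pics/{n}0.png",p); np.save(f"pics/{n}0.npy",d)
    print(n,robot.camera_params(n))
E
```

```text
pics
{'time_s': 0.0, 'joints': array([-1.26087862e+00,  2.64701402e-01,  1.60532278e+00,  9.08119877e-06,
        1.27367488e+00, -3.68838236e-02]), 'dq': array([-0.00123697, -0.0006324 ,  0.00124874, -0.00021663,  0.00140546,
       -0.00014883]), 'tau': array([ 3.15942372e-03, -5.02105737e+01, -3.56871235e+01,  7.30019412e-02,
        2.93981074e-02, -1.28566294e-04]), 'position': array([ 229.24483141, -634.20674288,  259.45046441]), 'tcp_rot': array([ 9.85003403e-01,  1.72531696e-01, -1.39034106e-04, -1.04399544e-03]), 'wrist_force': array([1.10059957, 0.35596119, 0.68422042]), 'ft_torque': array([-0.05750614,  0.01975109,  0.0536346 ]), 'gripper_width': 88.07410518221192} 22.0
scene {'vfov': 46.64229568217599, 'cx': 283.42356021793336, 'cy': 207.64495242183153, 'dist': array([-0.07477555,  0.        ,  0.        ,  0.        ,  0.        ]), 'position': array([1140.09215691, -964.10057528, 1269.2060559 ]), 'rotation': array([0.35956752, 0.1042993 , 0.2484807 , 0.89335894])}
top {'vfov': 50.77374109245011, 'cx': 277.4328583166139, 'cy': 216.11023799948435, 'dist': array([-0.05034905,  0.        ,  0.        ,  0.        ,  0.        ]), 'position': array([3.83493176e+02, 1.05050968e+00, 1.46971346e+03]), 'rotation': array([ 0.04607638, -0.03488913, -0.70590712,  0.70594252])}
```

View pics/scene0.png

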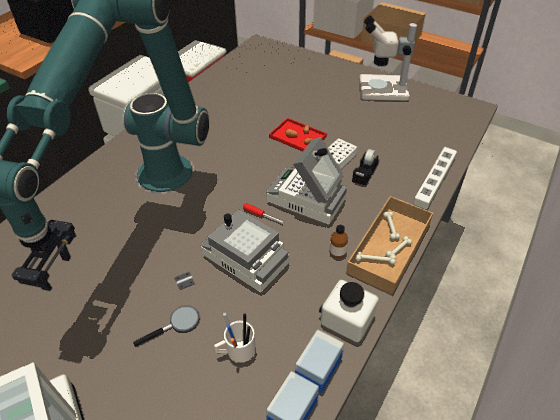

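View pics/top0.png

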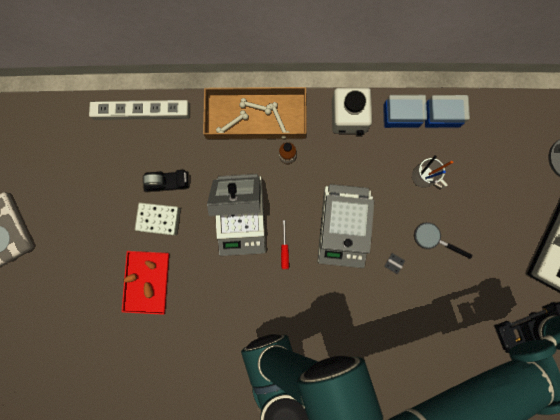

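The top view shows the tube heater, lid open, around pixel (238,215), the empty heater around (347,227) with its knob at (348,242), and the screwdriver between them at (285,245). Both control panels face the robot.

```bash
cat > h.py <<'E'
from station import robot
import cv2, numpy as np
from scipy.spatial.transform import Rotation as R
H,W=420,560
def KD(c):
    f=H/2/np.tan(np.radians(c['vfov'])/2)
    return np.array([[f,0,c['cx']],[0,f,c['cy']],[0,0,1]]),np.array(c['dist'])
def project(c,P):
    K,D=KD(c); Rm=R.from_quat(c['rotation']).as_matrix()
    q=(np.atleast_2d(P)-c['position'])@Rm; q=q*[1,-1,-1]
    return cv2.projectPoints(q,np.zeros(3),np.zeros(3),K,D)[0][:,0]
def cloud(c,d):
    K,D=KD(c); u,v=np.meshgrid(np.arange(W),np.arange(H))
    n=cv2.undistortPoints(np.stack([u,v],-1).reshape(-1,1,2).astype(float),K,D)[:,0]
    z=d.reshape(-1,1); q=np.hstack([n*z,z])*[1,-1,-1]
    return (q@R.from_quat(c['rotation']).as_matrix().T+c['position']).reshape(H,W,3)
def onplane(c,uv,z):
    K,D=KD(c); n=cv2.undistortPoints(np.array(uv,float).reshape(-1,1,2),K,D)[:,0]
    r=np.c_[n,np.ones(len(n))]*[1,-1,-1]@R.from_quat(c['rotation']).as_matrix().T
    return c['position']+r*((z-c['position'][2])/r[:,2:])
E
python3 - <<'E'
from h import *
for n,(x0,y0,x1,y1) in (("top",(195,165,395,285)),("scene",(190,130,360,300))):
    p=cv2.imread(f"pics/{n}0.png")[y0:y1,x0:x1]
    s=800/(x1-x0) if n=="top" else 3.5
    cv2.imwrite(f"pics/{n}0c.png",cv2.resize(p,None,fx=s,fy=s,interpolation=cv2.INTER_CUBIC))
c=robot.camera_params("top"); d=np.load("pics/top0.npy"); C=cloud(c,d)
for uv in [(348,242),(325,250),(347,215),(300,225),(240,215),(232,190),(250,240),(285,245)]:
    print(uv,C[uv[1],uv[0]].round(1))
E
```

```text
(348, 242) [ 456.3 -185.1  172.1]
(325, 250) [ 436.7 -126.5   74.2]
(347, 215) [ 541.7 -190.5  123. ]
(300, 225) [523.1 -51.   -3.8]
(240, 215) [546.5 141.3  84.6]
(232, 190) [596.4 146.9 256.9]
(250, 240) [468.8 110.7  63.6]
(285, 245) [455.2  -0.8  19. ]
```

View pics/top0c.png

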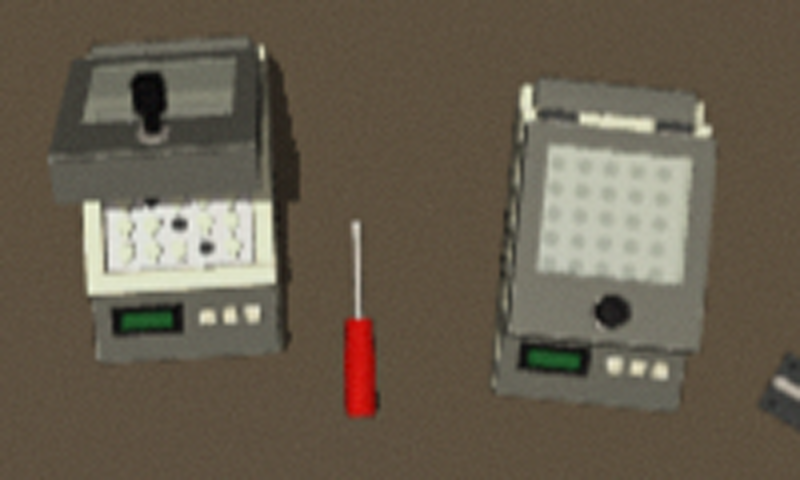

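View pics/scene0c.png

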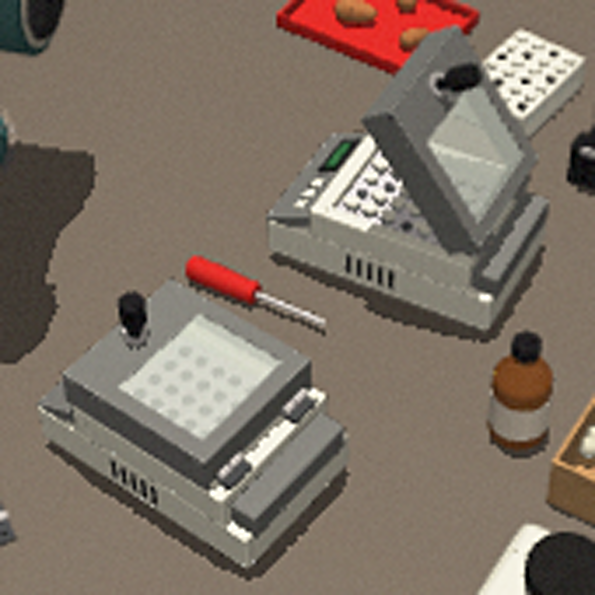

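```bash
python3 - <<'E'
from h import *
c=robot.camera_params("top"); d=np.load("pics/top0.npy"); C=cloud(c,d)
cs=robot.camera_params("scene"); ds=np.load("pics/scene0.npy"); Cs=cloud(cs,ds)
def rect(P): 
    r=cv2.minAreaRect(P[:,:2].astype(np.float32)); return r
for nm,CC in (("top",C),("scene",Cs)):
    P=CC.reshape(-1,3)
    m=(P[:,0]>420)&(P[:,0]<700)&(P[:,1]<-80)&(P[:,1]>-300)
    Q=P[m]
    print(nm,"bench z",np.median(P[(abs(P[:,0]-500)<60)&(abs(P[:,1]+0)<30)][:,2]))
    L=Q[(Q[:,2]>119)&(Q[:,2]<137)]; print("lid",len(L),np.median(L[:,2]),rect(L))
    k=Q[(Q[:,2]>165)]; print("knob",len(k),k.mean(0),k.max(0),k.min(0))
    m=(P[:,0]>420)&(P[:,0]<720)&(P[:,1]>50)&(P[:,1]<260); Q=P[m]
    L=Q[(Q[:,2]>20)]; print("tube body", len(L),rect(L), L[:,2].max())
    k=Q[Q[:,2]>250]; print("hi",len(k),k.mean(0).round(1))
# corner picks on top, empty heater front bottom
pk=np.array([(505,335),(697,350),(715,138),(530,120)])/4+[195,165]
print("lidcorners z129",onplane(c,pk-0.4,129).round(1))
print("knob top",onplane(c,[np.array([611,308])/4+[195,165]-.4],174).round(1))
E
```

```text
top bench z -1.4235874147068444
lid 2533 126.47498493662783 ((514.6251831054688, -192.46041870117188), (147.05796813964844, 165.15072631835938), 83.91279602050781)
knob 53 [ 454.31230094 -186.11100559  172.25460854] [ 465.19129076 -175.52750024  177.44291832] [ 444.39045185 -197.07400742  166.83529284]
tube body 3993 ((550.9356689453125, 145.13125610351562), (256.0632019042969, 151.43382263183594), 3.3137857913970947) 271.1118830482942
hi 113 [590.6 147.4 257.1]
scene bench z 2.4964247693739026
lid 2024 130.4396255239576 ((514.5634155273438, -192.4964599609375), (151.80091857910156, 169.30453491210938), 83.13084411621094)
knob 48 [ 455.99432269 -187.21401598  173.96181907] [ 466.48066837 -174.9637331   179.81465861] [ 444.23998752 -197.37087871  165.22905395]
tube body 4019 ((550.325927734375, 143.54318237304688), (261.7274169921875, 162.567138671875), 4.274043083190918) 271.9616407119777
hi 146 [580.9 142.3 256. ]
lidcorners z129 [[ 439.6 -109.   129. ]
 [ 428.2 -253.8  129. ]
 [ 589.9 -271.2  129. ]
 [ 604.  -129.8  129. ]]
knob top [[ 457.4 -183.   174. ]]
```

```bash
python3 - <<'E'
from h import *
from scipy.optimize import least_squares
for n in ("top","scene"):
    c=robot.camera_params(n); d=np.load(f"pics/{n}0.npy"); C=cloud(c,d); P=C.reshape(-1,3)
    Q=P[(P[:,0]>420)&(P[:,0]<720)&(P[:,1]>50)&(P[:,1]<260)&(P[:,2]>115)]
    best=0; rng=np.random.default_rng(0)
    for _ in range(3000):
        a=Q[rng.choice(len(Q),3,False)]; nn=np.cross(a[1]-a[0],a[2]-a[0]); l=np.linalg.norm(nn)
        if l<500: continue
        nn/=l
        if nn[2]<0: nn=-nn
        if nn[0]<0.4: continue
        m=abs((Q-a[0])@nn)<3
        if m.sum()>best: best=m.sum(); M=m
    L=Q[M]; ce=L.mean(0); nn=np.linalg.svd(L-ce)[2][2]; nn*=np.sign(nn[2])
    print(n,best,len(Q),"n",nn.round(3),"yaw",np.degrees(np.arctan2(nn[1],nn[0])).round(2),"ang",np.arccos(nn[2]).round(3),"cen",ce.round(1))
    print(" extent z",L[:,2].min(),L[:,2].max())
    # rect in plane
    ey=np.cross([0,0,1],nn);ey/=np.linalg.norm(ey); ex=np.cross(ey,nn)
    r=cv2.minAreaRect(np.c_[(L-ce)@ex,(L-ce)@ey].astype(np.float32)); print(r, (ce+r[0][0]*ex+r[0][1]*ey).round(1))
    # knob points: 15..50 outside plane
    h=(Q-ce)@nn; k=Q[(h>16)&(h<50)]; print(" knob",len(k),k.mean(0).round(1),k.min(0).round(1),k.max(0).round(1))
    # deck
    D=P[(P[:,0]>420)&(P[:,0]<720)&(P[:,1]>50)&(P[:,1]<260)&(P[:,2]>10)]
    print(" deck rect",cv2.minAreaRect(D[D[:,2]<98][:,:2].astype(np.float32)))
    D=P[(P[:,0]>400)&(P[:,0]<720)&(P[:,1]<-90)&(P[:,1]>-300)&(P[:,2]>10)]
    print(" empty rect",cv2.minAreaRect(D[:,:2].astype(np.float32)), cv2.minAreaRect(D[D[:,2]<98][:,:2].astype(np.float32)))
E
```

```text
top 1097 1843 n [0.81  0.048 0.584] yaw 3.38 ang 0.947 cen [606.  147.7 189.1]
 extent z 115.05078823381223 254.93769044349187
((5.655364990234375, 1.08221435546875), (169.83226013183594, 146.474609375), 0.2562926709651947) [609.3 148.9 184.5]
 knob 92 [600.4 147.5 258.1] [585.1 136.4 246. ] [618.3 159.3 271.1]
 deck rect ((550.9356689453125, 145.13125610351562), (256.0632019042969, 151.43382263183594), 3.3137857913970947)
 empty rect ((518.475341796875, -191.4661865234375), (149.93333435058594, 249.0066680908203), 83.74208068847656) ((518.4334106445312, -191.3941650390625), (149.62115478515625, 249.27688598632812), 83.59532928466797)
scene 1055 1878 n [0.814 0.047 0.579] yaw 3.33 ang 0.953 cen [610.2 143.8 187.6]
 extent z 116.16718315174785 256.9205077313295
((1.0178070068359375, 5.0120697021484375), (168.85862731933594, 154.92494201660156), 0.2388623058795929) [610.5 148.8 186.8]
 knob 67 [603.9 144.1 259.3] [587.5 135.4 244.3] [618.7 161.3 272. ]
 deck rect ((568.8585815429688, 152.65664672851562), (296.3848876953125, 190.46412658691406), 2.0058722496032715)
 empty rect ((561.461669921875, -198.40341186523438), (154.4541473388672, 311.1867370605469), 83.7167739868164) ((560.4168701171875, -235.62130737304688), (300.7250061035156, 151.15444946289062), 27.458463668823242)
```

```bash
cat >> h.py <<'E'
def rot(yaw,tilt=0):  # tool down with x along heater x; tilt>0 leans tool top backwards(+x)
    return R.from_euler('z',yaw,degrees=True)*R.from_euler('x',180,degrees=True)*R.from_euler('y',-tilt,degrees=True)
def rel(pos,Rt,s=None):
    s=s or robot.state(); R0=R.from_quat(s['tcp_rot'])
    w=(R0.inv()*Rt).as_rotvec()/np.pi; t=R0.inv().apply(np.array(pos)-s['position'])/200
    print("turn",w.round(4),"shift",t.round(4)," f",s['wrist_force'].round(1),"pos",s['position'].round(1),"w",s['gripper_width'].round(1),"t",round(s['time_s'],2))
class Heater:
    def __init__(s,hinge,yaw): s.h=np.array([hinge[0],hinge[1],98.]); s.yaw=yaw; s.R=R.from_euler('z',yaw,degrees=True)
    def knob(s,a,along=145,nor=63): 
        c,n=np.cos(a),np.sin(a); return s.h+s.R.apply([-c*along+n*nor,0,n*along+c*nor])
    def ang(s,k):
        q=s.R.inv().apply(k-s.h); return np.arctan2(q[2],-q[0])-np.arctan2(63,145)
TUBE=Heater((633.4,150.3),3.35); EMPTY=Heater((599.6,-202),-6.3)
E
python3 -c "
from h import *
print(TUBE.knob(.95),EMPTY.knob(0),EMPTY.knob(1.32))
print(rot(3.35).apply(np.eye(3)).round(3), R.from_quat(robot.state()['tcp_rot']).apply(np.eye(3)).round(3))
s=robot.state(); s['position']=s['position']+[0,0,90]
k=TUBE.knob(.95); rel([k[0],k[1],350],rot(3.35),s)"
python3 -m creep '[0,0,0,0,0,-0.25,0, 0,0,0,0,0,-0.45,0]' 10
```

```text
[600.3576881  148.3658601  252.59128283] [ 455.47566146 -186.08852489  161.        ] [ 624.49237134 -204.74814338  254.09874297]
[[ 0.998  0.058  0.   ]
 [ 0.058 -0.998  0.   ]
 [ 0.    -0.    -1.   ]] [[ 0.94   0.34   0.   ]
 [ 0.34  -0.94  -0.002]
 [-0.001  0.002 -1.   ]]
time_s: 0.3
position: [229.1, -633.8, 349.7]
tcp_rot: [0.985, 0.172, -0.0, -0.002]
wrist_force: [0.5, -1.2, -0.1]
gripper_width: 88.2Traceback (most recent call last):
  File "<string>", line 6, in <module>
    k=TUBE.knob(.95); rel([k[0],k[1],350],rot(3.35),s)
                      ~~~^^^^^^^^^^^^^^^^^^^^^^^^^^^^^
  File "h.py", line 26, in rel
    print("turn",w.round(4),"shift",t.round(4)," f",s['wrist_force'].round(1),"pos",s['position'].round(1),"w",s['gripper_width'].round(1),"t",round(s['time_s'],2))
                                                                                                               ^^^^^^^^^^^^^^^^^^^^^^^^
AttributeError: 'float' object has no attribute 'round'
```

```bash
sed -i "s/s\['gripper_width'\].round(1)/round(float(s['gripper_width']),1)/" h.py
python3 -c "
from h import *
k=TUBE.knob(.95); rel([k[0],k[1],350],rot(3.35)); k=EMPTY.knob(0); rel([400,-150,400],rot(-6.3))"
```

```text
turn [-0.0014  0.0001  0.0918] shift [ 3.0749 -3.0475  0.0126]  f [ 0.5 -1.2 -0.1] pos [ 229.1 -633.8  349.7] w 88.2 t 0.3
turn [-0.0014  0.0003  0.1454] shift [ 1.6258 -1.986  -0.2424]  f [ 0.5 -1.2 -0.1] pos [ 229.1 -633.8  349.7] w 88.2 t 0.3
```

```bash
python3 -m creep '[0,0,0.03,0.16,-0.19,-0.02,0, 0,0,0.06,0.32,-0.38,-0.05,0, 0,0,0.09,0.48,-0.58,-0.07,0, 0,0,0.12,0.63,-0.77,-0.09,0, 0,0,0.145,0.79,-0.97,-0.12,0]'
python3 -c "
from h import *
rel([400,-150,400],rot(-6.3))"
```

```text
time_s: 0.8
position: [311.6, -397.9, 373.9]
tcp_rot: [0.998, -0.056, -0.0, -0.001]
wrist_force: [0.7, 1.0, -1.0]
gripper_width: 88.3
turn [-0.0004  0.0002 -0.0009] shift [ 0.2996 -1.2818 -0.1294]  f [ 0.7  1.  -1. ] pos [ 311.6 -397.9  373.9] w 88.3 t 0.8
```

```bash
python3 -m creep '[0,0,0,0.06,-0.25,-0.03,0, 0,0,0,0.12,-0.48,-0.06,0, 0,0,0,0.18,-0.72,-0.09,0, 0,0,0,0.24,-0.98,-0.12,0, 0,0,0,0.24,-0.98,-0.12,0]'
python3 - <<'E'
from h import *
c=robot.camera_params("wrist"); p,d=robot.grab_frame("wrist"); print(c, robot.state()['position'])
cv2.imwrite("pics/w1.png",p); np.save("pics/w1.npy",d)
import pickle; pickle.dump(c,open("pics/w1.pkl","wb"))
E
```

```text
time_s: 1.3
position: [381.9, -206.1, 399.4]
tcp_rot: [0.999, -0.051, 0.001, -0.001]
wrist_force: [-0.6, -0.6, 0.5]
gripper_width: 87.9
{'vfov': 71.19148861070768, 'cx': 278.2776032750862, 'cy': 207.0585742308561, 'dist': array([0.02062867, 0.        , 0.        , 0.        , 0.        ]), 'position': array([ 453.28364916, -212.20663449,  523.30899671]), 'rotation': array([ 0.09418941, -0.10530631,  0.73442425, -0.66382223])} [ 381.36091232 -207.85203628  398.96866676]
```

View pics/w1.png

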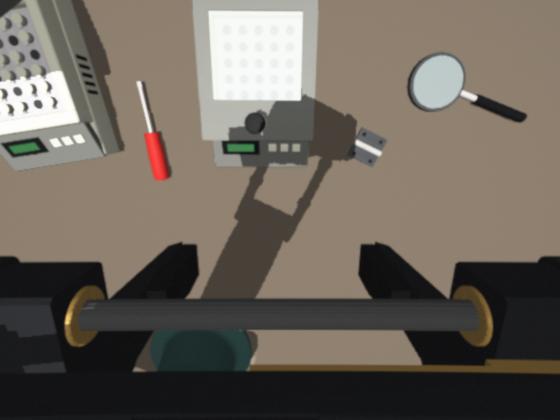

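The wrist picture shows the empty heater's knob at (256,122) and the lid's front corners at about (202,136) and (314,138). The screwdriver is at (155,130).

```bash
python3 - <<'E'
from h import *
import pickle
c=pickle.load(open("pics/w1.pkl","rb")); d=np.load("pics/w1.npy"); C=cloud(c,d); P=C.reshape(-1,3)
Q=P[(P[:,0]>400)&(P[:,0]<700)&(P[:,1]<-90)&(P[:,1]>-300)&(P[:,2]>10)]
L=Q[(Q[:,2]>120)&(Q[:,2]<136)]; print(np.median(L[:,2]),cv2.minAreaRect(L[:,:2].astype(np.float32)))
k=Q[Q[:,2]>166]; print(k.min(0),k.max(0),k.mean(0), np.percentile(k[:,2],80))
print(onplane(c,[(256,123)],173), onplane(c,[(202,136),(314,138)],129))
print(project(c,[EMPTY.knob(0)+[0,0,13]]))
p=cv2.imread("pics/w1.png"); cv2.imwrite("pics/w1c.png",cv2.resize(p[60:180,180:330],None,fx=4.5,fy=4.5,interpolation=cv2.INTER_CUBIC))
E
```

```text
128.272698075164 ((511.833251953125, -189.375732421875), (147.17233276367188, 156.57994079589844), 84.17028045654297)
[ 400.00058878 -289.85459527  166.83285936] [ 466.48413359 -127.05195716  523.30899671] [ 408.09275977 -201.00736591  467.25717835] 480.6415497250919
[[ 454.19087134 -186.12099841  173.        ]] [[ 445.14082561 -110.74944986  129.        ]
 [ 427.95674755 -256.02720185  129.        ]]
[[255.76831303 121.83877089]]
```

View pics/w1c.png

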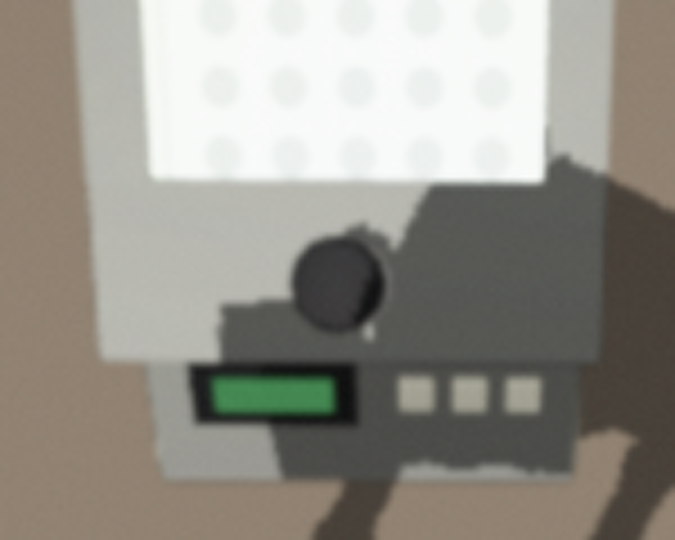

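```bash
python3 -c "
from h import *
k=TUBE.knob(.95); rel([k[0],k[1],360],rot(3.35))"
```

```text
turn [ 0.     -0.0004 -0.0515] shift [ 0.9054 -1.8844  0.1959]  f [-1.2 -0.5  0. ] pos [ 381.4 -207.9  399. ] w 87.9 t 1.35
```

```bash
python3 -m creep '[0,0,-0.01,0.1,-0.2,0.02,0, 0,0,-0.02,0.2,-0.4,0.04,0, 0,0,-0.03,0.3,-0.6,0.06,0, 0,0,-0.04,0.4,-0.8,0.08,0, 0,0,-0.05,0.5,-0.98,0.1,0]'
python3 -m creep '[0,0,0,0.09,-0.2,0.02,0, 0,0,0,0.18,-0.4,0.04,0, 0,0,0,0.27,-0.6,0.06,0, 0,0,0,0.36,-0.8,0.08,0, 0,0,0,0.42,-0.9,0.1,0]'
python3 -m creep '[0,0,0,0,0,0,0, 0,0,0,0,0,0,0]'
python3 - <<'E'
from h import *
k=TUBE.knob(.95); rel([k[0],k[1],360],rot(3.35))
c=robot.camera_params("wrist"); p,d=robot.grab_frame("wrist")
cv2.imwrite("pics/w2.png",p); np.save("pics/w2.npy",d)
import pickle; pickle.dump(c,open("pics/w2.pkl","wb"))
p,d=robot.grab_frame("scene"); cv2.imwrite("pics/s2.png",p)
print(project(c,[k]))
E
```

```text
time_s: 1.85
position: [501.9, -26.5, 377.7]
tcp_rot: [1.0, 0.024, -0.0, 0.0]
wrist_force: [-0.3, -1.4, 0.4]
gripper_width: 88.3
time_s: 2.35
position: [577.6, 158.5, 357.0]
tcp_rot: [1.0, 0.024, -0.001, 0.0]
wrist_force: [0.5, -1.5, -0.1]
gripper_width: 87.8
time_s: 2.55
position: [576.6, 155.9, 357.3]
tcp_rot: [1.0, 0.024, -0.001, 0.001]
wrist_force: [-0.4, -0.8, 0.3]
gripper_width: 88.0
turn [ 0.0005  0.0007 -0.0034] shift [ 0.1166  0.0432 -0.0137]  f [-0.4 -0.8  0.3] pos [576.6 155.9 357.3] w 88.0 t 2.55
[[290.68621178 184.68662218]]
```

View pics/w2.png

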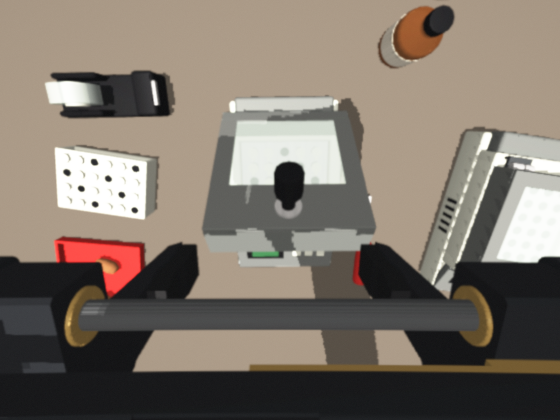

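View pics/s2.png

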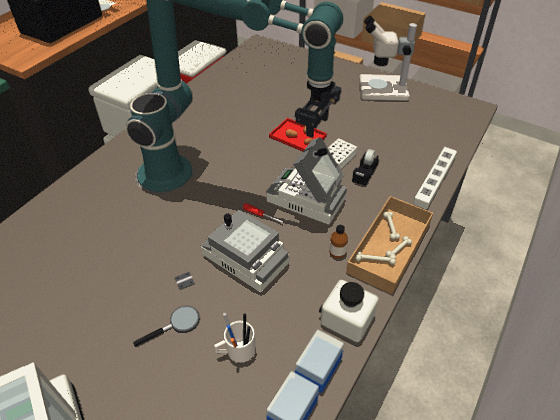

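The knob's middle is at about (289,185) and was predicted at (290.7,184.7), so the lid model agrees. Next I align and descend.

```bash
python3 -m creep '[0,0,-0.003,0.06,0.02,0,0, 0,0,-0.003,0.117,0.041,0,0, 0,0,-0.003,0.117,0.041,0.1,0, 0,0,-0.003,0.117,0.041,0.2,0, 0,0,-0.003,0.117,0.041,0.2,0]'
python3 -c "
from h import *
k=TUBE.knob(.95); rel(k+[0,0,3],rot(3.35))"
```

```text
time_s: 3.15
position: [599.5, 148.9, 315.2]
tcp_rot: [1.0, 0.028, -0.003, 0.001]
wrist_force: [-0.4, -0.4, -0.9]
gripper_width: 88.2
turn [ 0.0003  0.0017 -0.0006] shift [0.0058 0.0025 0.2981]  f [-0.4 -0.4 -0.9] pos [599.5 148.9 315.2] w 88.2 t 3.15
```

```bash
python3 -m creep '[0,0,0,0.005,0.002,0.1,0, 0,0,0,0.005,0.002,0.2,0, 0,0,0,0.005,0.002,0.295,0, 0,0,0,0.005,0.002,0.295,0, 0,0,0,0.005,0.002,0.295,0.3]'
python3 -c "
from h import *
k=TUBE.knob(.95); rel(k+[0,0,3],rot(3.35)); print(robot.state()['tcp_rot'])
p,d=robot.grab_frame('wrist'); cv2.imwrite('pics/w3.png',p)"
```

```text
time_s: 3.65
position: [601.8, 149.6, 260.4]
tcp_rot: [1.0, 0.029, 0.0, 0.0]
wrist_force: [0.3, 1.1, 1.2]
gripper_width: 82.0
turn [ 0.     -0.0002 -0.0004] shift [-0.0077  0.0057  0.0241]  f [0.3 1.1 1.2] pos [601.8 149.6 260.4] w 82.0 t 3.65
[9.99589056e-01 2.86644632e-02 2.59154776e-04 5.82592554e-06]
```

View pics/w3.png

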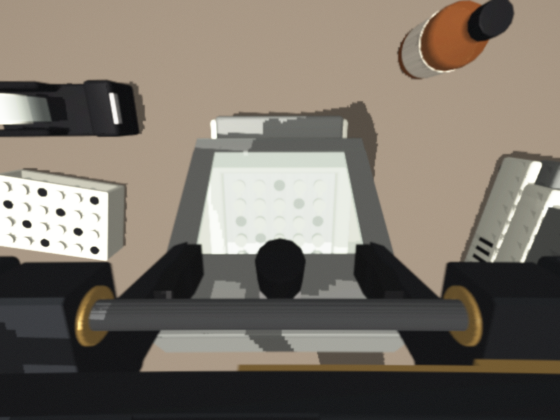

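Knob centred between the fingers at (280,265). Closing gently.

```bash
python3 -m creep '[0,0,0,-0.005,0.003,0.015,0.5, 0,0,0,-0.005,0.003,0.015,0.8, 0,0,0,-0.005,0.003,0.015,1, 0,0,0,-0.005,0.003,0.015,1, 0,0,0,-0.005,0.003,0.015,1]' 8
python3 -m creep '[0,0,0,0,0,0,1, 0,0,0,0,0,0,1, 0,0,0,0,0,0,1]' 8
python3 -c "
from h import *
k=TUBE.knob(.95); rel(k+[0,0,3],rot(3.35)); s=robot.state(); print(s['ft_torque'])
"
```

```text
time_s: 4.2
position: [600.3, 149.3, 256.8]
tcp_rot: [1.0, 0.029, 0.0, -0.0]
wrist_force: [-0.2, 0.7, -0.4]
gripper_width: 38.0
time_s: 4.5
position: [600.3, 148.8, 256.5]
tcp_rot: [1.0, 0.029, -0.0, 0.0]
wrist_force: [0.3, -2.0, 1.3]
gripper_width: 23.6
turn [ 0.0003  0.     -0.0002] shift [0.0003 0.0022 0.0047]  f [ 0.3 -2.   1.3] pos [600.3 148.8 256.5] w 23.6 t 4.5
[-0.31418612 -0.02329081 -0.0052932 ]
```

```bash
python3 - <<'E'
from h import *
s=robot.state(); print(TUBE.ang(s['position']-[0,0,3]))
a=np.r_[np.arange(.95,.2,-.03),np.arange(.2,-.001,-.02)]
for i in range(0,len(a)-1,5):
    b=TUBE.R.inv().apply(TUBE.knob(a[i]))
    print(a[i].round(3),[[(q:=(TUBE.R.inv().apply(TUBE.knob(x))-b)/200)[0].round(3),(-q[2]).round(3)] for x in a[i+1:i+6]])
E
```

```text
0.9508164451174899
0.95 [[np.float64(-0.023), np.float64(0.005)], [np.float64(-0.046), np.float64(0.011)], [np.float64(-0.069), np.float64(0.018)], [np.float64(-0.091), np.float64(0.025)], [np.float64(-0.114), np.float64(0.033)]]
0.8 [[np.float64(-0.022), np.float64(0.009)], [np.float64(-0.044), np.float64(0.018)], [np.float64(-0.065), np.float64(0.028)], [np.float64(-0.087), np.float64(0.039)], [np.float64(-0.107), np.float64(0.05)]]
0.65 [[np.float64(-0.021), np.float64(0.012)], [np.float64(-0.041), np.float64(0.024)], [np.float64(-0.06), np.float64(0.038)], [np.float64(-0.08), np.float64(0.051)], [np.float64(-0.099), np.float64(0.066)]]
0.5 [[np.float64(-0.018), np.float64(0.015)], [np.float64(-0.037), np.float64(0.03)], [np.float64(-0.054), np.float64(0.046)], [np.float64(-0.071), np.float64(0.063)], [np.float64(-0.088), np.float64(0.08)]]
0.35 [[np.float64(-0.016), np.float64(0.017)], [np.float64(-0.032), np.float64(0.035)], [np.float64(-0.047), np.float64(0.054)], [np.float64(-0.061), np.float64(0.073)], [np.float64(-0.075), np.float64(0.092)]]
0.2 [[np.float64(-0.009), np.float64(0.013)], [np.float64(-0.018), np.float64(0.026)], [np.float64(-0.026), np.float64(0.04)], [np.float64(-0.034), np.float64(0.053)], [np.float64(-0.042), np.float64(0.067)]]
0.1 [[np.float64(-0.008), np.float64(0.014)], [np.float64(-0.015), np.float64(0.028)], [np.float64(-0.022), np.float64(0.042)], [np.float64(-0.029), np.float64(0.056)], [np.float64(-0.035), np.float64(0.071)]]
```

```bash
python3 -m creep '[0,0,0,-0.023,0,0.005,1, 0,0,0,-0.046,0,0.011,1, 0,0,0,-0.069,0,0.018,1, 0,0,0,-0.091,0,0.025,1, 0,0,0,-0.114,0,0.033,1]' 8
cat > a.py <<'E'
from h import *
import sys
T=globals()[sys.argv[1]]; a=float(sys.argv[2]); s=robot.state()
rel(T.knob(a)+[0,0,3],rot(T.yaw),s); print("ang",T.ang(s['position']-[0,0,3]).round(3),"tq",s['ft_torque'].round(2))
E
python3 a.py TUBE .8
```

```text
time_s: 5.0
position: [577.1, 147.4, 249.1]
tcp_rot: [1.0, 0.029, -0.0, 0.0]
wrist_force: [5.3, -3.7, -5.7]
gripper_width: 23.3
turn [ 0.0003  0.     -0.0002] shift [0.0026 0.0022 0.0009]  f [ 5.3 -3.7 -5.7] pos [577.1 147.4 249.1] w 23.3 t 5.0
ang 0.797 tq [-0.46 -0.76  0.01]
```

```bash
python3 -m creep '[0,0,0,-0.022,0,0.009,1, 0,0,0,-0.044,0,0.019,1, 0,0,0,-0.065,0,0.029,1, 0,0,0,-0.087,0,0.04,1, 0,0,0,-0.107,0,0.052,1]' 8
python3 a.py TUBE .65
```

```text
time_s: 5.5
position: [555.9, 146.2, 238.7]
tcp_rot: [1.0, 0.029, 0.0, 0.0]
wrist_force: [5.2, -3.7, -4.7]
gripper_width: 23.8
turn [ 0.0003 -0.0002 -0.0002] shift [ 0.0013  0.0021 -0.0008]  f [ 5.2 -3.7 -4.7] pos [555.9 146.2 238.7] w 23.8 t 5.5
ang 0.648 tq [-0.58 -0.85 -0.02]
```

```bash
python3 -c "
from h import *
p,d=robot.grab_frame('scene'); cv2.imwrite('pics/s4.png',cv2.resize(p[70:270,180:400],None,fx=3,fy=3))"
```

```text
(no output)
```

View pics/s4.png

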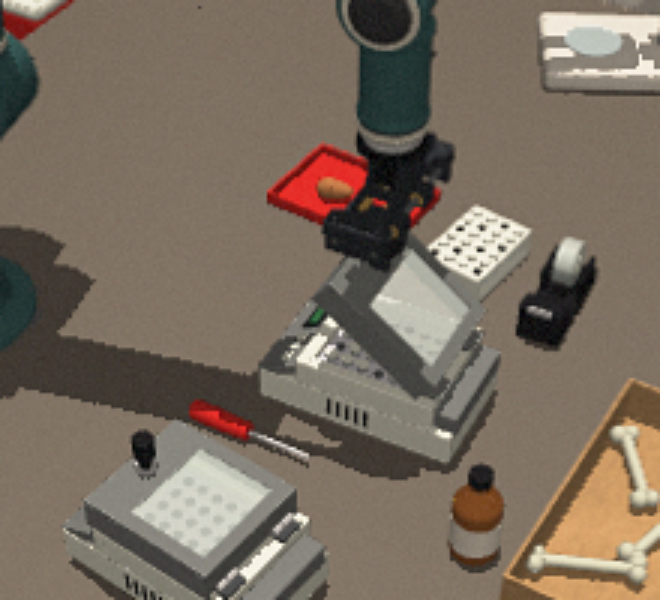

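The lid is following the gripper, now about half-way down. I'll carry on.

```bash
python3 -m creep '[0,0,0,-0.021,0,0.012,1, 0,0,0,-0.041,0,0.024,1, 0,0,0,-0.06,0,0.038,1, 0,0,0,-0.08,0,0.051,1, 0,0,0,-0.099,0,0.066,1]' 8
python3 a.py TUBE .5
```

```text
time_s: 6.05
position: [536.7, 145.1, 225.8]
tcp_rot: [1.0, 0.029, 0.001, 0.0]
wrist_force: [6.0, -3.4, -4.9]
gripper_width: 23.6
turn [ 0.0003 -0.0006 -0.0002] shift [-0.0012  0.0021  0.    ]  f [ 6.  -3.4 -4.9] pos [536.7 145.1 225.8] w 23.6 t 6.05
ang 0.501 tq [-0.51 -1.03  0.04]
```

```bash
python3 -m creep '[0,0,0,-0.018,0,0.015,1, 0,0,0,-0.037,0,0.03,1, 0,0,0,-0.054,0,0.046,1, 0,0,0,-0.071,0,0.063,1, 0,0,0,-0.088,0,0.08,1]' 8
python3 a.py TUBE .35
```

```text
time_s: 6.55
position: [519.5, 144.0, 210.3]
tcp_rot: [1.0, 0.029, 0.001, 0.0]
wrist_force: [6.9, -3.8, -4.3]
gripper_width: 23.4
turn [ 0.0003 -0.0009 -0.0002] shift [-0.0029  0.0021  0.0017]  f [ 6.9 -3.8 -4.3] pos [519.5 144.  210.3] w 23.4 t 6.55
ang 0.354 tq [-0.59 -1.08 -0.03]
```

```bash
python3 -m creep '[0,0,0,-0.016,0,0.017,1, 0,0,0,-0.032,0,0.035,1, 0,0,0,-0.047,0,0.054,1, 0,0,0,-0.061,0,0.073,1, 0,0,0,-0.075,0,0.092,1]' 8
python3 a.py TUBE .2
```

```text
time_s: 7.05
position: [504.8, 143.2, 192.3]
tcp_rot: [1.0, 0.029, 0.002, 0.0]
wrist_force: [6.9, -4.4, -3.0]
gripper_width: 23.5
turn [ 0.0003 -0.0011 -0.0001] shift [-0.0042  0.002   0.0035]  f [ 6.9 -4.4 -3. ] pos [504.8 143.2 192.3] w 23.5 t 7.05
ang 0.207 tq [-0.59 -1.09 -0.  ]
```

```bash
python3 -m creep '[0,0,0,-0.009,0,0.013,1, 0,0,0,-0.018,0,0.026,1, 0,0,0,-0.027,0,0.04,1, 0,0,0,-0.035,0,0.054,1, 0,0,0,-0.044,0,0.068,1]' 8
python3 a.py TUBE .1
```

```text
time_s: 7.55
position: [496.5, 142.7, 179.0]
tcp_rot: [1.0, 0.029, 0.002, 0.0]
wrist_force: [6.9, -4.9, -1.9]
gripper_width: 23.6
turn [ 0.0003 -0.0014 -0.0001] shift [-0.0043  0.002   0.0042]  f [ 6.9 -4.9 -1.9] pos [496.5 142.7 179. ] w 23.6 t 7.55
ang 0.107 tq [-0.75 -1.13  0.  ]
```

```bash
python3 -m creep '[0,0,0,-0.008,0,0.014,1, 0,0,0,-0.015,0,0.028,1, 0,0,0,-0.022,0,0.042,1, 0,0,0,-0.027,0,0.053,1, 0,0,0,-0.031,0,0.062,1]' 8
python3 a.py TUBE 0
```

```text
time_s: 8.05
position: [490.3, 142.3, 166.8]
tcp_rot: [1.0, 0.029, 0.002, 0.0]
wrist_force: [5.5, -5.0, -0.6]
gripper_width: 23.3
turn [ 0.0003 -0.0014 -0.0001] shift [-0.0083  0.0021  0.0138]  f [ 5.5 -5.  -0.6] pos [490.3 142.3 166.8] w 23.3 t 8.05
ang 0.02 tq [-0.71 -1.    0.01]
```

```bash
python3 -m creep '[0,0,0,-0.002,0,0.005,1, 0,0,0,-0.004,0,0.01,1, 0,0,0,-0.005,0,0.014,1, 0,0,0,-0.006,0,0.018,1, 0,0,0,-0.006,0,0.018,1]' 8
python3 a.py TUBE 0
```

```text
time_s: 8.55
position: [489.2, 142.3, 164.2]
tcp_rot: [1.0, 0.029, 0.002, 0.0]
wrist_force: [4.9, -5.2, 4.4]
gripper_width: 23.4
turn [ 0.0003 -0.0014 -0.0001] shift [-0.003   0.0021  0.0009]  f [ 4.9 -5.2  4.4] pos [489.2 142.3 164.2] w 23.4 t 8.55
ang 0.003 tq [-0.9  -0.64  0.09]
```

```bash
python3 -m creep '[0,0,0,0,0,0.007,1, 0,0,0,0,0,0.014,1, 0,0,0,0,0,0.02,1, 0,0,0,0,0,0.025,1]' 8
python3 a.py TUBE 0
```

```text
time_s: 8.95
position: [489.3, 142.3, 160.5]
tcp_rot: [1.0, 0.029, 0.002, 0.0]
wrist_force: [0.9, -5.6, 12.2]
gripper_width: 23.0
turn [ 0.0003 -0.0015 -0.0001] shift [-0.0035  0.0021 -0.0173]  f [ 0.9 -5.6 12.2] pos [489.3 142.3 160.5] w 23.0 t 8.95
ang -0.019 tq [-1.05 -0.06 -0.  ]
```

```bash
python3 -m creep '[0,0,0,0,0,0,0.3, 0,0,0,0,0,0,0, 0,0,0,0,0,0,0, 0,0,0,0,0,0,0]'
python3 -m creep '[0,0,0,0,0,0,0, 0,0,0,0,0,-0.1,0, 0,0,0,0,0,-0.3,0, 0,0,0,0,0,-0.5,0, 0,0,0,0,0,-0.7,0]'
python3 - <<'E'
from h import *
s=robot.state(); print(s['wrist_force'],s['position'])
for n in ("scene","top"):
    c=robot.camera_params(n); p,d=robot.grab_frame(n); cv2.imwrite(f'pics/{n}5.png',p); P=cloud(c,d).reshape(-1,3)
    cv2.imwrite(f'pics/{n}5c.png',cv2.resize(p[70:270,180:400],None,fx=3,fy=3))
    q=TUBE.R.inv().apply(P-TUBE.h); L=q[(q[:,0]>-160)&(q[:,0]<-12)&(abs(q[:,1])<68)&(abs(q[:,2]-31)<12)]
    q2=EMPTY.R.inv().apply(P-EMPTY.h); L2=q2[(q2[:,0]>-160)&(q2[:,0]<-12)&(abs(q2[:,1])<68)&(abs(q2[:,2]-31)<12)]
    for l in (L,L2): print(n,len(l),np.linalg.lstsq(np.c_[l[:,:2],np.ones(len(l))],l[:,2],rcond=None)[0].round(4),np.median(l[:,2]))
E
```

```text
time_s: 9.35
position: [486.9, 143.0, 156.8]
tcp_rot: [1.0, 0.029, -0.001, -0.0]
wrist_force: [0.4, 0.3, 0.5]
gripper_width: 53.5
time_s: 9.85
position: [487.2, 142.8, 298.3]
tcp_rot: [1.0, 0.029, -0.001, -0.0]
wrist_force: [0.2, 0.6, -0.8]
gripper_width: 88.0
[ 0.19600009  0.5621167  -0.80343264] [487.16914128 142.80327646 298.29771556]
scene 1100 [-1.36000e-02  2.40000e-03  3.17096e+01] 32.84531088476581
scene 1572 [-9.20000e-03 -4.00000e-04  3.19275e+01] 32.71625976526218
top 359 [-5.00000e-04  1.40000e-03  2.83844e+01] 28.452802700373923
top 2089 [-4.20000e-03  1.60000e-03  2.81163e+01] 28.4393499795799
```

View pics/scene5c.png

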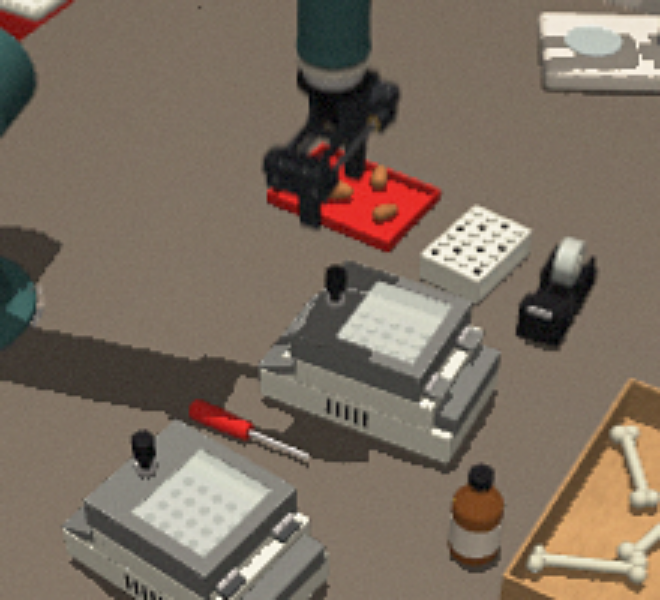

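View pics/top5.png

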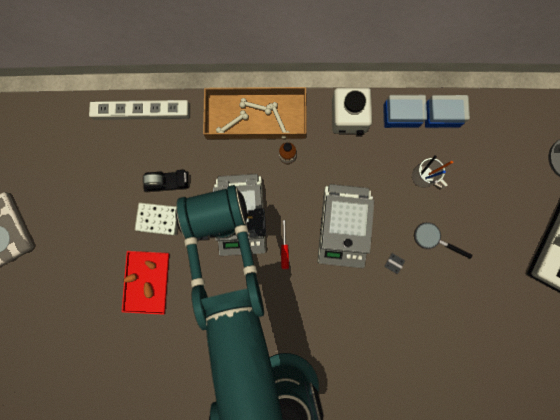

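Both lid faces fit the same plane slope in both cameras (difference at most 0.004 rad). In the scene crop the tube heater's lid, around (385,320), sits flush, so it is shut. Next is the other heater.

```bash
python3 -c "
from h import *
k=EMPTY.knob(0); rel([k[0],k[1],290],rot(-6.3))"
```

```text
turn [-0.001  -0.0036  0.0534] shift [-0.273   1.6361  0.0644]  f [0.6 0.2 0.7] pos [490.9 143.7 304.3] w 88.1 t 9.95
```

```bash
python3 -m creep '[0,0,0.01,-0.04,0.2,0,0, 0,0,0.02,-0.08,0.4,0.01,0, 0,0,0.03,-0.11,0.6,0.02,0, 0,0,0.04,-0.14,0.8,0.03,0, 0,0,0.05,-0.16,0.96,0.04,0]'
python3 -m creep '[0,0,0,-0.02,0.2,0,0, 0,0,0,-0.04,0.4,0.01,0, 0,0,0,-0.04,0.5,0.02,0, 0,0,0,-0.04,0.55,0.02,0, 0,0,0,-0.04,0.55,0.02,0]'
python3 -c "
from h import *
k=EMPTY.knob(0); rel([k[0],k[1],290],rot(-6.3))"
```

```text
time_s: 10.45
position: [465.8, -52.4, 288.2]
tcp_rot: [0.999, -0.051, -0.001, 0.0]
wrist_force: [0.1, -0.3, 0.8]
gripper_width: 87.9
time_s: 10.95
position: [447.5, -160.0, 284.5]
tcp_rot: [0.999, -0.051, -0.001, -0.0]
wrist_force: [-1.1, 0.0, 0.1]
gripper_width: 88.0
turn [-0.0002  0.0004  0.0028] shift [ 0.0526  0.1257 -0.0277]  f [-1.1  0.   0.1] pos [ 447.5 -160.   284.5] w 88.0 t 10.95
```

```bash
python3 -m creep '[0,0,0.003,0.053,0.126,0,0, 0,0,0.003,0.053,0.126,0,0, 0,0,0.003,0.053,0.126,0,0]'
python3 - <<'E'
from h import *
k=EMPTY.knob(0); rel([k[0],k[1],164],rot(-6.3))
c=robot.camera_params("wrist"); p,d=robot.grab_frame("wrist")
cv2.imwrite("pics/w6.png",p); np.save("pics/w6.npy",d)
print(project(c,[k+[0,0,13],k]))
q=EMPTY.R.apply([[-167,73,31],[-167,-73,31],[0,73,31],[0,-73,31]])+EMPTY.h; print(project(c,q).round(1))
E
```

```text
time_s: 11.25
position: [456.1, -184.5, 285.1]
tcp_rot: [0.999, -0.054, -0.0, -0.001]
wrist_force: [-0.4, -0.4, 0.3]
gripper_width: 88.2
turn [-0.0004  0.0002  0.0005] shift [-0.002   0.009   0.6053]  f [-0.4 -0.4  0.3] pos [ 456.1 -184.5  285.1] w 88.2 t 11.25
[[281.93508978 210.9129719 ]
 [281.77532164 206.55221761]]
[[208.7 218.4]
 [354.  218.8]
 [195.3  29.4]
 [369.7  29.8]]
```

View pics/w6.png

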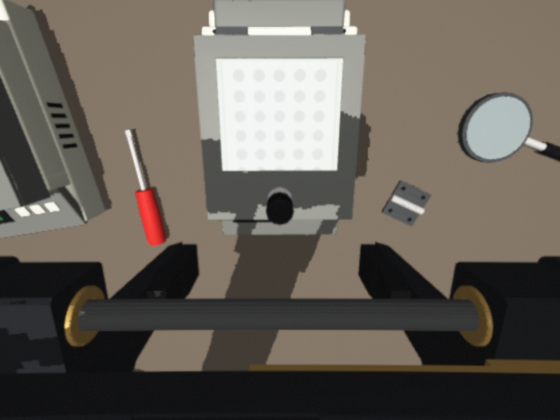

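```bash
python3 - <<'E'
from h import *
p=cv2.imread("pics/w6.png")
a=cv2.resize(p[10:60,185:375],None,fx=4,fy=4,interpolation=cv2.INTER_CUBIC)
b=cv2.resize(p[180:245,185:375],None,fx=4,fy=4,interpolation=cv2.INTER_CUBIC)
cv2.imwrite("pics/w6c.png",np.vstack([a,b]))
E
```

```text
(no output)
```

View pics/w6c.png

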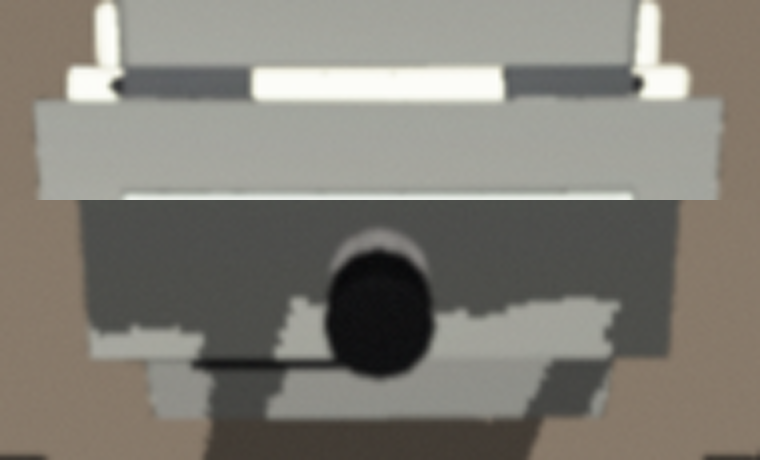

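The enlarged crop puts the lid's front corners at (207,219.5) and (352,219) and the knob centre at column 279.5, so my model needs a correction of about 2 mm in y. I'll update it and descend.

```bash
sed -i 's/EMPTY=Heater((599.6,-202),-6.3)/EMPTY=Heater((599.0,-200.0),-6.1)/' h.py; python3 a.py EMPTY 0
```

```text
turn [-0.0003  0.0002 -0.0004] shift [-0.0053  0.0028  0.6052]  f [-0.2 -0.5 -0.3] pos [ 456.  -184.3  285. ] w 88.1 t 11.3
ang 0.498 tq [ 0.05  0.03 -0.03]
```

```bash
python3 -m creep '[0,0,0,-0.005,0.003,0.15,0, 0,0,0,-0.005,0.003,0.3,0, 0,0,0,-0.005,0.003,0.45,0, 0,0,0,-0.005,0.003,0.55,0, 0,0,0,-0.005,0.003,0.59,0]'
python3 -m creep '[0,0,0,0,0,0.01,0, 0,0,0,0,0,0.01,0]'
python3 a.py EMPTY 0
```

```text
time_s: 11.8
position: [453.3, -184.0, 164.8]
tcp_rot: [0.999, -0.054, -0.002, -0.001]
wrist_force: [-0.1, -0.7, 0.3]
gripper_width: 88.1
time_s: 12.0
position: [455.4, -185.7, 166.1]
tcp_rot: [0.999, -0.054, 0.0, 0.0]
wrist_force: [0.2, -0.4, 0.3]
gripper_width: 88.1
turn [ 0.     -0.0003 -0.0005] shift [-0.0037 -0.0053  0.0103]  f [ 0.2 -0.4  0.3] pos [ 455.4 -185.7  166.1] w 88.1 t 12.0
ang 0.014 tq [ 0.05 -0.02 -0.  ]
```

```bash
python3 -m creep '[0,0,0,-0.003,-0.005,0.01,0.5, 0,0,0,-0.003,-0.005,0.01,1, 0,0,0,-0.003,-0.005,0.01,1, 0,0,0,-0.003,-0.005,0.01,1, 0,0,0,-0.003,-0.005,0.01,1]' 12
python3 -m creep '[0,0,0,0,0,0,1, 0,0,0,0,0,0,1, 0,0,0,0,0,0,1, 0,0,0,0,0,0,1]' 12
python3 a.py EMPTY 0
python3 - <<'E'
from h import *
a=np.r_[0:.0301:.03,.06:1.335:.03]; a=np.arange(0,1.3501,.03)
for i in range(0,len(a)-1,5):
    b=EMPTY.R.inv().apply(EMPTY.knob(a[i]))
    print(a[i].round(3),[(float((q:=(EMPTY.R.inv().apply(EMPTY.knob(x))-b)/200)[0].round(3)),float((-q[2]).round(3))) for x in a[i+1:i+6]])
E
```

```text
time_s: 12.5
position: [454.5, -185.1, 163.6]
tcp_rot: [0.999, -0.054, 0.0, 0.0]
wrist_force: [-0.6, 0.6, -0.2]
gripper_width: 50.2
time_s: 12.9
position: [454.4, -185.1, 163.3]
tcp_rot: [0.999, -0.054, -0.0, 0.0]
wrist_force: [0.4, 0.3, -0.6]
gripper_width: 23.4
turn [ 0.0001  0.     -0.0007] shift [ 0.0019 -0.0027 -0.0036]  f [ 0.4  0.3 -0.6] pos [ 454.4 -185.1  163.3] w 23.4 t 12.9
ang -0.005 tq [-0.    0.03  0.01]
0.0 [(0.01, -0.022), (0.02, -0.043), (0.031, -0.064), (0.043, -0.085), (0.055, -0.105)]
0.15 [(0.013, -0.02), (0.026, -0.039), (0.04, -0.059), (0.055, -0.077), (0.07, -0.095)]
0.3 [(0.016, -0.018), (0.032, -0.035), (0.049, -0.052), (0.066, -0.068), (0.084, -0.084)]
0.45 [(0.018, -0.015), (0.037, -0.03), (0.056, -0.044), (0.075, -0.057), (0.095, -0.07)]
0.6 [(0.02, -0.012), (0.041, -0.024), (0.062, -0.035), (0.083, -0.046), (0.105, -0.055)]
0.75 [(0.022, -0.009), (0.044, -0.018), (0.066, -0.025), (0.089, -0.033), (0.112, -0.039)]
0.9 [(0.023, -0.006), (0.046, -0.011), (0.069, -0.015), (0.093, -0.019), (0.116, -0.022)]
1.05 [(0.024, -0.002), (0.047, -0.004), (0.071, -0.005), (0.095, -0.005), (0.118, -0.004)]
1.2 [(0.024, 0.001), (0.047, 0.003), (0.071, 0.006), (0.094, 0.009), (0.118, 0.013)]
```

Gripped (23.4 mm wide, almost no side force). Raising along the arc.

```bash
python3 -m creep '[0,0,0,0.01,0,-0.022,1, 0,0,0,0.02,0,-0.043,1, 0,0,0,0.031,0,-0.064,1, 0,0,0,0.043,0,-0.085,1, 0,0,0,0.055,0,-0.105,1]' 12
python3 a.py EMPTY 0.15
```

```text
time_s: 13.4
position: [464.7, -186.2, 184.6]
tcp_rot: [0.999, -0.054, -0.001, -0.0]
wrist_force: [-5.1, -1.1, 0.1]
gripper_width: 23.1
turn [ 0.      0.0006 -0.0007] shift [ 0.0051 -0.0025 -0.0019]  f [-5.1 -1.1  0.1] pos [ 464.7 -186.2  184.6] w 23.1 t 13.4
ang 0.145 tq [-0.15  0.86 -0.03]
```

```bash
python3 -m creep '[0,0,0,0.013,0,-0.02,1, 0,0,0,0.026,0,-0.039,1, 0,0,0,0.04,0,-0.059,1, 0,0,0,0.055,0,-0.077,1, 0,0,0,0.07,0,-0.095,1]' 12
python3 a.py EMPTY 0.3
python3 -c "
from h import *
p,d=robot.grab_frame('scene'); cv2.imwrite('pics/s7.png',cv2.resize(p[120:320,160:380],None,fx=3,fy=3))"
```

```text
time_s: 13.9
position: [478.5, -187.6, 203.8]
tcp_rot: [0.999, -0.054, -0.001, -0.0]
wrist_force: [-5.6, -1.0, 3.3]
gripper_width: 23.1
turn [-0.      0.0008 -0.0007] shift [ 0.0063 -0.0026 -0.0011]  f [-5.6 -1.   3.3] pos [ 478.5 -187.6  203.8] w 23.1 t 13.9
ang 0.294 tq [-0.08  1.07  0.03]
```

View pics/s7.png

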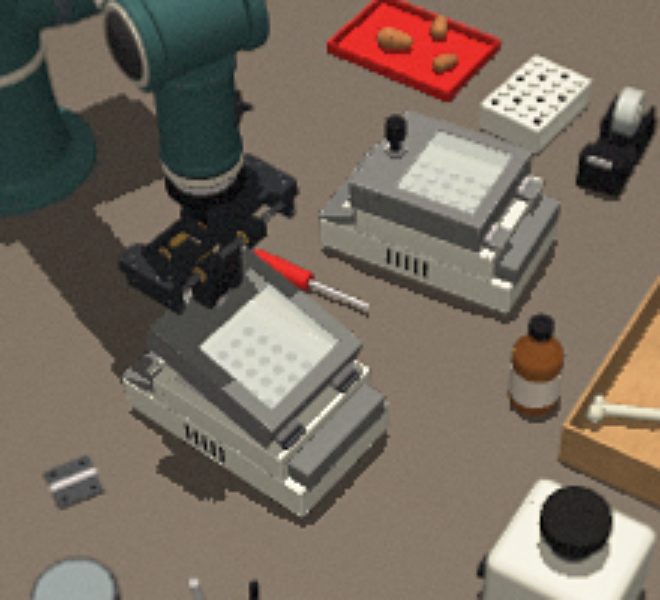

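The lid rises with the gripper, and the stiff lid at (440,175) stays shut. I'll carry on.

```bash
python3 -m creep '[0,0,0,0.017,0,-0.018,1, 0,0,0,0.033,0,-0.035,1, 0,0,0,0.05,0,-0.052,1, 0,0,0,0.067,0,-0.068,1, 0,0,0,0.085,0,-0.084,1]' 12
python3 a.py EMPTY 0.45
```

```text
time_s: 14.45
position: [495.6, -189.4, 221.2]
tcp_rot: [0.999, -0.054, -0.001, -0.0]
wrist_force: [-7.5, -0.2, 4.7]
gripper_width: 23.4
turn [-0.      0.0006 -0.0007] shift [ 0.0039 -0.0024  0.0021]  f [-7.5 -0.2  4.7] pos [ 495.6 -189.4  221.2] w 23.4 t 14.45
ang 0.448 tq [0.04 1.1  0.02]
```

```bash
python3 -m creep '[0,0,0,0.018,0,-0.015,1, 0,0,0,0.037,0,-0.03,1, 0,0,0,0.056,0,-0.044,1, 0,0,0,0.075,0,-0.057,1, 0,0,0,0.096,0,-0.07,1]' 12
python3 a.py EMPTY 0.6
```

```text
time_s: 14.95
position: [515.3, -191.6, 235.9]
tcp_rot: [0.999, -0.054, -0.0, 0.0]
wrist_force: [-7.1, -0.8, 6.1]
gripper_width: 23.3
turn [ 0.      0.     -0.0007] shift [ 0.0001 -0.0026  0.0052]  f [-7.1 -0.8  6.1] pos [ 515.3 -191.6  235.9] w 23.3 t 14.95
ang 0.603 tq [ 0.18  0.94 -0.01]
```

```bash
python3 -m creep '[0,0,0,0.02,0,-0.012,1, 0,0,0,0.041,0,-0.024,1, 0,0,0,0.062,0,-0.035,1, 0,0,0,0.083,0,-0.046,1, 0,0,0,0.105,0,-0.055,1]' 12
python3 a.py EMPTY 0.75
```

```text
time_s: 15.45
position: [536.9, -193.9, 247.4]
tcp_rot: [0.999, -0.054, 0.001, 0.0]
wrist_force: [-4.2, 0.8, 6.5]
gripper_width: 23.3
turn [ 0.     -0.0006 -0.0007] shift [-0.0039 -0.0026  0.0072]  f [-4.2  0.8  6.5] pos [ 536.9 -193.9  247.4] w 23.3 t 15.45
ang 0.758 tq [0.13 0.75 0.01]
```

```bash
python3 -m creep '[0,0,0,0.021,0,-0.007,1, 0,0,0,0.043,0,-0.015,1, 0,0,0,0.065,0,-0.021,1, 0,0,0,0.087,0,-0.028,1, 0,0,0,0.109,0,-0.034,1]' 12
python3 a.py EMPTY 0.9
```

```text
time_s: 15.95
position: [559.4, -196.3, 255.0]
tcp_rot: [0.999, -0.054, 0.002, 0.0]
wrist_force: [-1.9, 0.3, 7.1]
gripper_width: 23.0
turn [ 0.0001 -0.0013 -0.0007] shift [-0.0049 -0.0026  0.0064]  f [-1.9  0.3  7.1] pos [ 559.4 -196.3  255. ] w 23.0 t 15.95
ang 0.908 tq [ 0.13  0.52 -0.  ]
```

```bash
python3 -c "
from h import *
p,d=robot.grab_frame('scene'); cv2.imwrite('pics/s8.png',cv2.resize(p[120:320,160:380],None,fx=3,fy=3))"
```

```text
(no output)
```

View pics/s8.png

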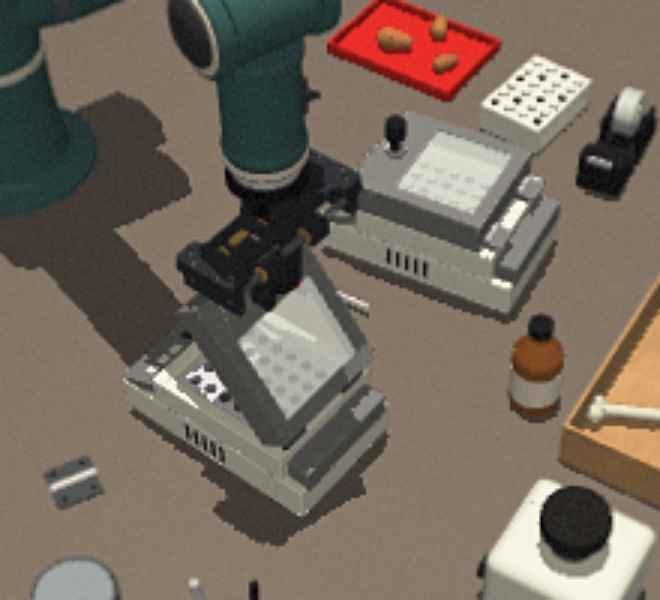

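The lid is near 0.9 rad, gripped cleanly and clear of the gripper's body. I'll continue with smaller steps.

```bash
python3 -m creep '[0,0,0,0.022,0,-0.004,1, 0,0,0,0.045,0,-0.008,1, 0,0,0,0.067,0,-0.011,1, 0,0,0,0.09,0,-0.014,1, 0,0,0,0.112,0,-0.016,1]' 12
python3 a.py EMPTY 1.05
```

```text
time_s: 16.5
position: [582.5, -198.7, 259.1]
tcp_rot: [0.999, -0.054, 0.003, 0.0]
wrist_force: [-2.5, 1.4, 9.8]
gripper_width: 23.5
turn [ 0.0001 -0.002  -0.0007] shift [-0.0047 -0.0024  0.0049]  f [-2.5  1.4  9.8] pos [ 582.5 -198.7  259.1] w 23.5 t 16.5
ang 1.056 tq [ 0.22  0.43 -0.  ]
```

```bash
python3 -m creep '[0,0,0,0.022,0,-0.001,1, 0,0,0,0.044,0,-0.002,1, 0,0,0,0.067,0,-0.002,1, 0,0,0,0.09,0,-0.001,1, 0,0,0,0.113,0,0.001,1]' 12
python3 a.py EMPTY 1.2
```

```text
time_s: 17.0
position: [605.8, -201.2, 259.6]
tcp_rot: [0.999, -0.054, 0.004, 0.0]
wrist_force: [0.1, 1.0, 10.0]
gripper_width: 23.1
turn [ 0.0001 -0.0028 -0.0007] shift [-0.0035 -0.0024  0.0031]  f [ 0.1  1.  10. ] pos [ 605.8 -201.2  259.6] w 23.1 t 17.0
ang 1.204 tq [ 0.16  0.11 -0.02]
```

```bash
python3 -m creep '[0,0,0,0.018,0,0.001,1, 0,0,0,0.036,0,0.003,1, 0,0,0,0.053,0,0.005,1, 0,0,0,0.07,0,0.008,1, 0,0,0,0.085,0,0.011,1]' 12
python3 -m creep '[0,0,0,0,0,0,1, 0,0,0,0,0,0,1]' 12
python3 a.py EMPTY 1.32
cat > m.py <<'E'
from h import *
import sys
tag=sys.argv[1]
for n in ("scene","top"):
    c=robot.camera_params(n); p,d=robot.grab_frame(n); cv2.imwrite(f'pics/{n}{tag}.png',p)
    cv2.imwrite(f'pics/{n}{tag}c.png',cv2.resize(p[110:310,170:390],None,fx=3,fy=3))
    P=cloud(c,d).reshape(-1,3)
    for nm,b in (("lidcloud",1.32),):
        q=EMPTY.R.inv().apply(P-EMPTY.h)
        al=-np.cos(b)*q[:,0]+np.sin(b)*q[:,2]; no=np.sin(b)*q[:,0]+np.cos(b)*q[:,2]
        m=(al>10)&(al<165)&(abs(q[:,1])<71)&(abs(no-31)<14); m&=~((abs(q[:,1])<45)&(al>100))
        A=np.c_[al,q[:,1],no][m]
        for _ in range(4):
            X=np.c_[A[:,:2],np.ones(len(A))]; s=np.linalg.lstsq(X,A[:,2],rcond=None)[0]; A=A[abs(X@s-A[:,2])<4]
        print(n,len(A),"slope",s.round(4),"angle est",(b-np.arctan(s[0])).round(4), "or offset-based",(b-((A[:,2]-31).mean()/A[:,0].mean())).round(4))
E
python3 m.py 9
```

```text
time_s: 17.5
position: [623.1, -203.1, 257.6]
tcp_rot: [0.999, -0.054, 0.005, 0.0]
wrist_force: [1.0, 0.8, 10.0]
gripper_width: 23.4
time_s: 17.7
position: [623.1, -203.0, 257.5]
tcp_rot: [0.999, -0.054, 0.005, 0.0]
wrist_force: [1.0, 0.3, 9.5]
gripper_width: 23.5
turn [ 0.0001 -0.0032 -0.0007] shift [ 0.0035 -0.0023  0.0023]  f [1.  0.3 9.5] pos [ 623.1 -203.   257.5] w 23.5 t 17.7
ang 1.315 tq [ 0.22 -0.08 -0.01]
scene 918 slope [1.59000e-02 1.40000e-03 2.98725e+01] angle est 1.3041 or offset-based 1.3222
top 78 slope [-2.47000e-02  3.30000e-03  3.18313e+01] angle est 1.3446 or offset-based 1.3359
```

View pics/scene9c.png

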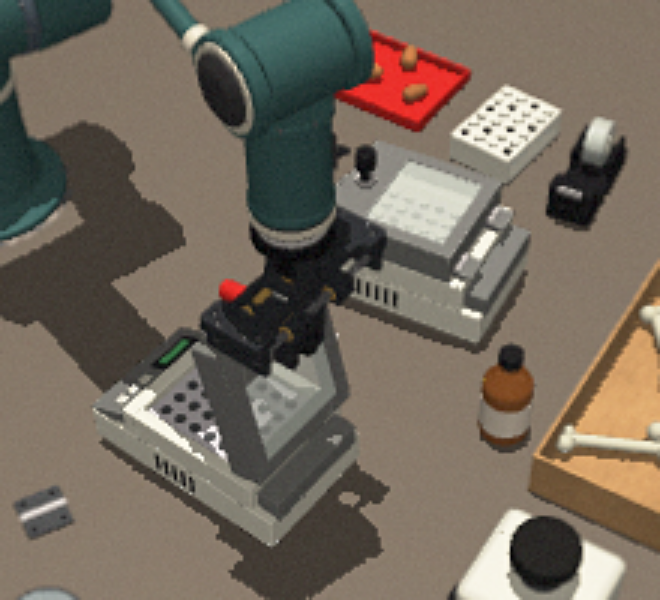

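Independent estimates of the lid angle: TCP arc 1.315, scene-cloud slope 1.304, scene offset 1.322, top 1.336–1.345 (only 78 points). Balance is 1.32. The tool presses about 9.5 N along the lid towards the hinge, so I'll ease that off and nudge it a hair.

```bash
python3 -m creep '[0,0,0,0.002,0,-0.003,1, 0,0,0,0.003,0,-0.006,1, 0,0,0,0.004,0,-0.008,1, 0,0,0,0.004,0,-0.008,1]' 12
python3 a.py EMPTY 1.32
```

```text
time_s: 18.2
position: [622.9, -203.0, 257.6]
tcp_rot: [0.999, -0.054, 0.004, 0.0]
wrist_force: [1.7, 1.1, 6.3]
gripper_width: 23.4
turn [ 0.     -0.0022 -0.0007] shift [ 0.0049 -0.0024  0.0026]  f [1.7 1.1 6.3] pos [ 622.9 -203.   257.6] w 23.4 t 18.2
ang 1.313 tq [ 0.07 -0.02 -0.01]
```

```bash
python3 -m creep '[0,0,0,0.002,0,-0.004,1, 0,0,0,0.004,0,-0.008,1, 0,0,0,0.006,0,-0.012,1, 0,0,0,0.006,0,-0.014,1, 0,0,0,0.006,0,-0.014,1]' 12
python3 a.py EMPTY 1.32
```

```text
time_s: 18.7
position: [622.0, -203.0, 257.7]
tcp_rot: [0.999, -0.054, 0.001, -0.0]
wrist_force: [0.8, 1.2, 5.5]
gripper_width: 23.4
turn [-0.0001 -0.0004 -0.0007] shift [ 0.0094 -0.0025  0.0033]  f [0.8 1.2 5.5] pos [ 622.  -203.   257.7] w 23.4 t 18.7
ang 1.308 tq [ 0.35 -0.05  0.  ]
```

```bash
python3 -m creep '[0,0,0,0.004,0,-0.002,1, 0,0,0,0.008,0,-0.004,1, 0,0,0,0.01,0,-0.006,1, 0,0,0,0.01,0,-0.006,1, 0,0,0,0.01,0,-0.006,1]' 12
python3 a.py EMPTY 1.32; python3 m.py 10
```

```text
time_s: 19.2
position: [623.1, -203.1, 257.6]
tcp_rot: [0.999, -0.054, -0.001, -0.0]
wrist_force: [1.0, 3.0, 1.6]
gripper_width: 23.2
turn [-0.0002  0.0004 -0.0007] shift [ 0.0037 -0.0026  0.0027]  f [1.  3.  1.6] pos [ 623.1 -203.1  257.6] w 23.2 t 19.2
ang 1.315 tq [0.37 0.05 0.03]
scene 914 slope [ 1.41000e-02 -2.00000e-04  2.99507e+01] angle est 1.3059 or offset-based 1.3223
top 82 slope [-2.04000e-02 -3.80000e-03  3.16475e+01] angle est 1.3404 or offset-based 1.3328
```

```bash
python3 -m creep '[0,0,0,0,0,0,1, 0,0,0,0,0,0,1, 0,0,0,0,0,0,1, 0,0,0,0,0,0,1, 0,0,0,0,0,0,1]' 12
python3 a.py EMPTY 1.32; python3 -c "
from station import robot; print(robot.state()['dq'].round(4))"
```

```text
time_s: 19.8
position: [623.1, -203.1, 257.7]
tcp_rot: [0.999, -0.054, -0.001, -0.0]
wrist_force: [-0.6, 4.0, -1.2]
gripper_width: 23.1
turn [-0.0002  0.0004 -0.0007] shift [ 0.0038 -0.0025  0.003 ]  f [-0.6  4.  -1.2] pos [ 623.1 -203.1  257.7] w 23.1 t 19.8
ang 1.315 tq [ 0.65  0.06 -0.03]
[ 0.0005  0.0012  0.0003 -0.0012  0.0006 -0.0004]
```

View pics/scene10.png

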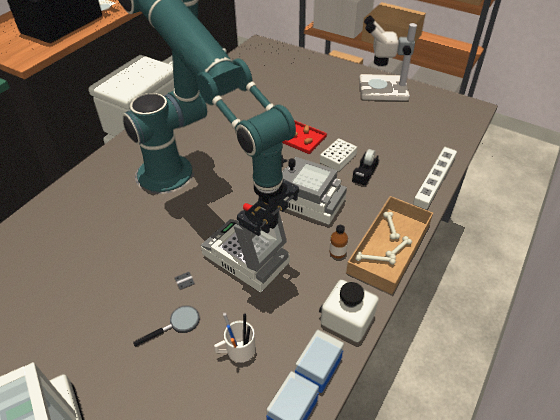

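View pics/top10.png

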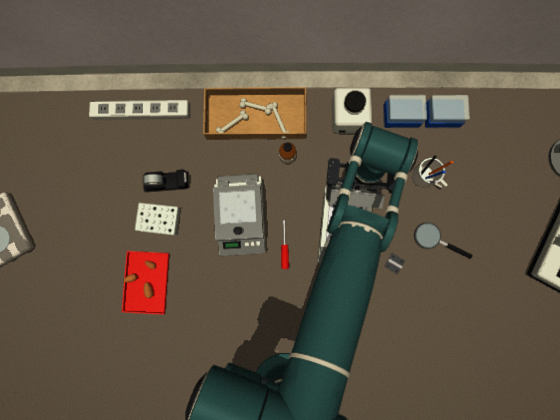

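Nothing else has moved in either view: screwdriver (285,245), bottle (288,152), tray, rack, mug, magnifier and new hinge are where they were. A small sideways force has built up, so I'll ease it and watch for steadiness.

```bash
python3 -m creep '[0,0,0,0.002,-0.004,0,1, 0,0,0,0.003,-0.008,0,1, 0,0,0,0.003,-0.008,0,1, 0,0,0,0.003,-0.008,0,1, 0,0,0,0.003,-0.008,0,1]' 12
python3 a.py EMPTY 1.32
python3 -m creep '[0,0,0,0,0,0,1, 0,0,0,0,0,0,1, 0,0,0,0,0,0,1, 0,0,0,0,0,0,1, 0,0,0,0,0,0,1]' 12
python3 a.py EMPTY 1.32
```

```text
time_s: 20.3
position: [623.6, -203.0, 257.7]
tcp_rot: [0.999, -0.055, -0.001, 0.001]
wrist_force: [-1.7, -4.9, -6.3]
gripper_width: 23.4
turn [ 0.0005  0.0004 -0.0008] shift [ 0.0011 -0.0018  0.0029]  f [-1.7 -4.9 -6.3] pos [ 623.6 -203.   257.7] w 23.4 t 20.3
ang 1.318 tq [-0.65  0.22  0.  ]
time_s: 20.8
position: [623.6, -203.0, 257.7]
tcp_rot: [0.999, -0.055, -0.001, 0.001]
wrist_force: [-0.7, -5.2, -6.3]
gripper_width: 22.9
turn [ 0.0005  0.0004 -0.0008] shift [ 0.0011 -0.0018  0.0031]  f [-0.7 -5.2 -6.3] pos [ 623.6 -203.   257.7] w 22.9 t 20.8
ang 1.318 tq [-0.71  0.29  0.  ]
```

```bash
python3 -m creep '[0,0,0,0,0.004,0.003,1, 0,0,0,0,0.004,0.006,1, 0,0,0,0,0.004,0.006,1, 0,0,0,0,0.004,0.006,1, 0,0,0,0,0.004,0.006,1]' 12
python3 a.py EMPTY 1.32
python3 -m creep '[0,0,0,0,0,0,1, 0,0,0,0,0,0,1, 0,0,0,0,0,0,1, 0,0,0,0,0,0,1, 0,0,0,0,0,0,1]' 12
python3 a.py EMPTY 1.32; python3 m.py 11
```

```text
time_s: 21.3
position: [624.3, -203.1, 257.6]
tcp_rot: [0.999, -0.054, 0.0, 0.0]
wrist_force: [-0.9, -4.8, -2.5]
gripper_width: 23.4
turn [ 0.0002 -0.0002 -0.0007] shift [-0.0021 -0.0019  0.0023]  f [-0.9 -4.8 -2.5] pos [ 624.3 -203.1  257.6] w 23.4 t 21.3
ang 1.322 tq [-0.66  0.25  0.08]
time_s: 21.8
position: [624.3, -203.1, 257.5]
tcp_rot: [0.999, -0.054, 0.0, 0.0]
wrist_force: [-0.9, -4.5, -2.6]
gripper_width: 23.2
turn [ 0.0002 -0.0002 -0.0007] shift [-0.0022 -0.0017  0.0022]  f [-0.9 -4.5 -2.6] pos [ 624.3 -203.1  257.5] w 23.2 t 21.8
ang 1.322 tq [-0.7   0.24  0.02]
scene 907 slope [ 1.81000e-02 -1.20000e-03  3.01284e+01] angle est 1.3019 or offset-based 1.3155
top 70 slope [-2.4200e-02 -2.3000e-03  3.1959e+01] angle est 1.3442 or offset-based 1.3341
```

```bash
python3 -c "
from station import robot
print(robot.job_done()); s=robot.state(); print(s['time_s'],s['position'],s['gripper_width'])"
```

```text
the job is handed in; nothing more can be done
None
the job is handed in; nothing more can be done
```

I shut the tube heater's lid first, then raised the empty heater's slack lid to its balance point. I handed the job in at about 22 s with the slack lid still gripped and at rest.

- **Tube heater's lid:** I gripped it by its knob, lowered it gently along its arc and pressed it lightly onto the deck (about 12 N). After release, its top face matched the slope of the other, still shut lid to within 0.004 rad in both cameras. It still looked shut in the last pictures.
- **Slack lid:** it did not drop or go over backwards on the way up. The grip at the end was 12 N.
- **Balance point (1.32 rad):** the checks agree only to about ±0.02 rad. The arm's position gives 1.322. The scene camera gives 1.302 to 1.316, and the top camera 1.334 to 1.344 from only about 70 points. The centre of these is close to 1.32. Force could not settle it, because friction between the knob and the pads hides the balance.
- **Steadiness:** over the last 0.5 s the arm's position changed by no more than 0.1 mm. A small sideways push of about 4.5 N from the grip remained.
- **Rest of the bench:** nothing else had visibly moved in the scene and top views near the end.

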